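Find the full spice jar by feel

TASK

Take the long film box off the top of the jar caddy and lay it gently flat on the bare table, clear of the caddy and the notebook. Then lift first the left jar (seen from the robot), put it back, and then the right jar, each clear above its own compartment for a moment to feel its weight, so that you know which is the heavier. Finish holding the heavier jar upright in the gripper, still, about a hand's breadth above the middle of the notebook, for the stock check, while the lighter jar stands upright in the caddy; do not knock a jar over or shift the other things on the table.

Things in the scene. Friction and masses are not known exactly. Their poses are not given: they have to be found in the camera images.
- caddy: fixed steel caddy, 90 x 270 mm (x by y), open in front and above. Origin: centre of its underside on the table; y along its length, to the robot's left (turned up to 0.3 rad). Floor 4 mm above the table; end panels at y = -132 and +132 mm, 119 mm high; front and back lips and a divider at y = 0, tops 14 mm above the table. Compartment centres at y = +65 mm (left), -65 mm (right)
- jar_a: one of two identical upright glass spice jars with a dark lid, 40 mm diameter, 105 mm tall, one in each compartment of the caddy (left or right varies), on its floor. Both closed, one nearly empty (0.07 to 0.13 kg), the other full (0.22 to 0.4 kg): which cannot be seen. Origin: centre of the underside, z up along the jar
- jar_b: one of two identical upright glass spice jars with a dark lid, 40 mm diameter, 105 mm tall, one in each compartment of the caddy (left or right varies), on its floor. Both closed, one nearly empty (0.07 to 0.13 kg), the other full (0.22 to 0.4 kg): which cannot be seen. Origin: centre of the underside, z up along the jar
- film_box: closed long box for kitchen film, 59 x 317 x 51 mm (x by y by z), 0.2 kg, solid; it lies across the tops of the caddy's two end panels, over the jars, its length nearly along the caddy's. Origin at the centre of its underside, y along its length, z up
- box_mid (a point): centre of the film box, 25.5 mm above its underside
- notebook: fixed closed spiral notebook lying flat to the left of the caddy, 210 x 151 mm (x by y), 13 mm thick; origin at the centre of its underside on the table, x along its length
- deli_cup: bystander: lidded white cup, 74 mm diameter, 68 mm tall, between caddy and notebook, nearer to the robot; origin at the centre of its underside
- label_roll: bystander: white label roll lying flat, 64 mm diameter, 30 mm high, on the robot's side of the caddy; origin at the centre of its underside. Everything else on the table is fixed: along its back and sides, and a bench scraper (24 mm high) at the front edge before the caddy; the table to the right of the caddy (x 0.37 to 0.70 m, y -0.25 to -0.42 m) is bare
Not all that is in view belongs to the job. What is shaped like the jar_b but blue or pink is not meant.

How it is judged:
By the outcome, as a careful person would: the job done as asked, in the order asked, and still so for the second after the job is handed in, while the arm keeps its last pose, push and grip.
It also fails if it takes over 72 s, if anything falls off the work surface, if the arm or the gripper's body presses on something with over 40 N, if the wrist force passes 120 N, or if a joint passes its speed limit or range.

ROBOT

A 7-joint arm with a two-finger parallel gripper is mounted at the origin on a cart in front of the work surface, level with it; the furniture and walls round the work are solid. World frame = base frame: x ahead of the robot, y to its left, z up, the work surface at z = 0. Lengths are in m, angles in rad, forces in N, time in s.
With the tool pointing down it reaches from about 0.425 to 0.925 m from the base axis. Payload 6.8 kg.
Tool frame: the origin (TCP) lies between the finger pads; the fingertips stand 17 mm ahead of it and the grasp point (between the pads) lies 2 mm behind it; z points along the fingers, y is the direction in which the jaws open and shut (so a half turn about z gives the same grasp; the last joint's range is limited). The gripper opens to 85 mm and grips with 20 to 120 N. Pads are 22 mm wide; open, the fingers measure 114 mm over their backs; the gripper's body (76 mm by 85 mm) begins 54 mm behind the grasp point. The pads swing forward as they close: fully open they stand 13 mm farther back than shut.
Start: joints at [1.19, 0.477, 0.022, 1.555, -0.011, 1.109, -0.083], TCP at [0.182, -0.65, 0.248] pointing down, gripper open.
Joint ranges: [-2.96, 2.96], [-0.34, 2.1], [-1.41, 1.46], [0.24, 2.44], [-1.37, 4.51], [0.17, 1.92], [-2.96, 2.96]. Speed limits (rad/s): [2.39, 2.39, 3.14, 3.14, 3.14, 3.14, 3.14].

INTERFACE

Orientations are given as a unit quaternion [w, x, y, z].
In Python, from station import bot gives the robot as it stands. The module is installed in compiled form; this text tells all that it offers.
- The arm moves only by the tool carry_out, never from a script. Its argument "moves" is a list of rows, each a list of 3 entries, a list of its own where there are three numbers: the turn, a rotation vector about the tool's x, y, z in degrees, then the shift along the tool's x, y, z in cm, then the finger opening in cm, from 0 to 8.54. A call has 1 to 5 rows; each row is the pose to reach, as a shift and turn from the pose commanded when the call began, along the tool's axes at that moment; what a row does not reach only later rows make up. A row lasts 1/8 s, in which the tool goes at most 62.5 mm and 10.7 degrees, less where a joint would pass 70% of its speed; a pose out of reach is approached as far as the arm can. A call with a gripper value outside its range is refused whole. The fingers move at their own pace and stop on an object; "newtons" is the grip in N (left out, the last holds). Time passes only in rows, so rows that repeat a pose let the fingers close. It gives the time, the measured TCP pose, the force and the opening at its end, in the units of the state.
- bot.get_obs(): the state, without advancing time (a new reading comes with each control period).
- bot.read_camera(name): name is "side" or "top" or "wrist"; returns the picture (384x512x3 uint8, red, green, blue); there is no depth.
- bot.camera_info(name): a dict with "vertical_fov" (degrees; the focal length in pixels is half the picture's height over the tangent of half this angle, whatever the lens; pixels are square), "cx", "cy" (the principal point, pixels), "position" and "attitude" of the camera in the world. Camera axes: x right, y up, looking along -z (the intrinsics and any distortion apply to the point x, -y, -z); pixel columns grow to the right and rows downward; lengths in m; the calibration is good to about 2 mm. A picture is of the moment at which its call begins: read the wrist's pose just before it. camera_info takes no time and is no camera call; for the wrist camera it gives the pose at the moment of the call.
- bot.hand_in(): hands the job in, once; it reports no verdict.
Trained networks look in the newest picture that a camera, given by its name, has taken for a name from the list of things; names that differ only in an ending like _2 or _b are one class to them, and where a whole thing is asked for, a point or a joint stands for the part that bears it (a point fixed in the world has none). Each returns a list of dicts, best first, with "score" (0 to 1); they miss things now and then, are a little off and sometimes report something else, mostly with a low value. They report only what shows in the picture. A call takes as long as a camera call. They do not tell look-alikes from the thing itself.
- bot.silhouettes(label, camera): "region" (384x512 bool, what is visible of it) and "location" ([column, row] in pixels, amid what is visible of it).
The state is a dict: "t": time; "q": joint angles; "joint_vel": joint speeds; "joint_torque": joint torques, N m; "eef_pos": TCP position; "tool_rot": TCP orientation; "contact_force": force on the tool from outside, world axes, zero at the start; "torque": the same for the moment, N m; "gripper_width": opening from 0.0 (shut) to 1.0 (fully open).
Only numpy, scipy, OpenCV 4.12 (cv2) and the standard library are available. Lean on these libraries where they do the work, as an engineer would, in place of code of your own. Each camera call takes 0.05 s, during which the arm holds its last target. There are 200 camera calls.

## Working session

There is one attempt and no reset: what is moved stays moved. The work goes in short steps, Python scripts to look and compute and a tool call to move; the robot and the scene stay as the last step left them, time stands still between calls to the robot, and variables do not carry over. Pictures are saved under pics/ and viewed, about 8 in all and at most 12, crops included, and the job is handed in when it is done.

Besides the shell and the picture viewer there is one more tool, called after "Call:" as name(argument=value, ...) on one line, values as JSON. carry_out: Moves the arm, as the interface text tells. Its arguments: {"type":"object","properties":{"moves":{"type":"array"},"newtons":{"type":"number"}},"required":["moves"]}

```bash
mkdir -p pics
cat > h.py <<'E'
import numpy as np, cv2
from station import bot
from scipy.spatial.transform import Rotation as R
def rot(q): return R.from_quat([q[1],q[2],q[3],q[0]])
def save(img,n): cv2.imwrite('pics/'+n,cv2.cvtColor(img,cv2.COLOR_RGB2BGR))
E
python3 - <<'E'
from h import *
o=bot.get_obs(); print({k:np.round(v,3) for k,v in o.items()})
ims=[]
for c in('side','top','wrist'):
    print(c,bot.camera_info(c)); ims.append(bot.read_camera(c)); save(ims[-1],f'{c}0.png')
E
```

```text
{'t': np.float64(0.0), 'q': array([ 1.19 ,  0.478,  0.022,  1.556, -0.012,  1.109, -0.083]), 'joint_vel': array([-0.001, -0.001, -0.002,  0.001,  0.001,  0.001,  0.001]), 'joint_torque': array([ 1.0000e-03, -5.9645e+01,  1.6080e+00, -2.8120e+01,  1.2000e-02,
        9.0000e-03, -0.0000e+00]), 'eef_pos': array([ 0.182, -0.65 ,  0.247]), 'tool_rot': array([-0.001,  0.991,  0.136, -0.   ]), 'contact_force': array([ 0.286, -0.839,  0.213]), 'torque': array([-0.044,  0.025, -0.016]), 'gripper_width': np.float64(0.999)}
side {'vertical_fov': 50.69734492787381, 'cx': 256.11896042028, 'cy': 194.29689517626107, 'position': array([0.16917344, 1.11561574, 0.65359591]), 'attitude': array([-0.11245846, -0.08414823,  0.53914143,  0.83042079])}
top {'vertical_fov': 55.061543916323174, 'cx': 254.24735398756064, 'cy': 195.2533117234268, 'position': array([0.00237578, 0.20453048, 1.08103777]), 'attitude': array([-0.50045536, -0.13660749,  0.23243502,  0.82271307])}
wrist {'vertical_fov': 59.338763202135034, 'cx': 257.77117263830837, 'cy': 191.62234150049977, 'position': array([ 0.25584554, -0.6295514 ,  0.37345322]), 'attitude': array([ 0.78756113, -0.11985194,  0.09190147, -0.59744213])}
```

View pics/top0.png

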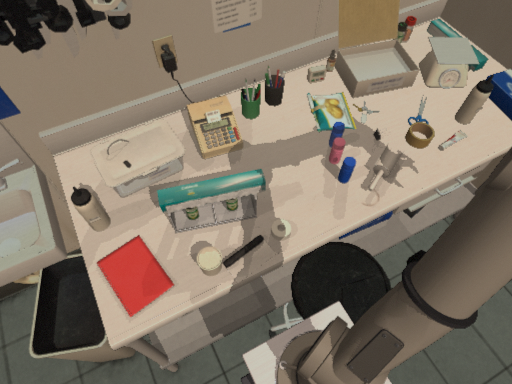

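View pics/side0.png

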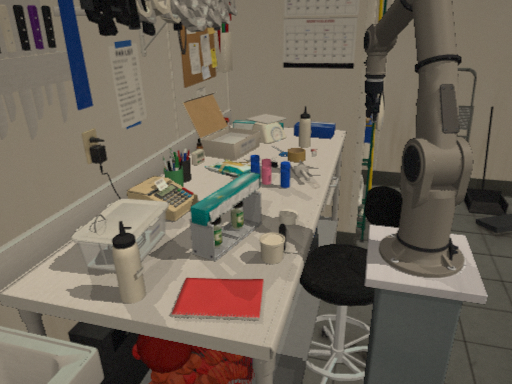

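Run:
```python
from h import *
for l,c in [('film_box','top'),('film_box','side'),('caddy','top'),('notebook','top'),('jar_a','top'),('jar_a','side'),('deli_cup','top'),('label_roll','top')]:
    for i,d in enumerate(bot.silhouettes(l,c)):
        m=d['region']; ys,xs=np.nonzero(m)
        print(l,c,round(d['score'],2),np.round(d['location']),m.sum(),xs.min(),xs.max(),ys.min(),ys.max())
        if i<2: np.save(f'm_{l}_{c}_{i}.npy',m)
```

```text
film_box top 0.77 [211. 191.] 2450 158 265 170 211
film_box side 0.76 [227. 199.] 1767 191 260 172 226
caddy top 0.56 [214. 216.] 1636 168 256 195 232
notebook top 0.69 [133. 275.] 3314 97 173 236 316
jar_a top 0.76 [339. 152.] 249 330 343 139 162
jar_a top 0.68 [338. 129.] 192 330 344 122 143
jar_a top 0.6 [193. 212.] 201 184 200 206 221
jar_a top 0.51 [348. 169.] 306 338 355 157 182
jar_a side 0.81 [266. 171.] 210 262 270 160 184
jar_a side 0.8 [284. 177.] 262 280 291 162 187
jar_a side 0.55 [218. 232.] 269 212 222 217 248
jar_a side 0.53 [237. 218.] 282 232 243 202 230
jar_a side 0.46 [257. 165.] 161 251 259 155 173
deli_cup top 0.59 [208. 259.] 605 197 221 247 275
deli_cup top 0.52 [230. 204.] 146 226 237 198 211
label_roll top 0.69 [279. 229.] 363 271 291 219 240
```

```bash
cat >> h.py <<'E'
def proj(c,P,info=None):
    i=info or bot.camera_info(c); f=192/np.tan(np.radians(i['vertical_fov']/2))
    p=rot(i['attitude']).inv().apply(np.asarray(P)-i['position'])
    return np.c_[i['cx']+f*p[:,0]/-p[:,2], i['cy']-f*p[:,1]/-p[:,2]]
def ray(c,uv,z,info=None):
    i=info or bot.camera_info(c); f=192/np.tan(np.radians(i['vertical_fov']/2))
    d=rot(i['attitude']).apply([(uv[0]-i['cx'])/f,-(uv[1]-i['cy'])/f,-1])
    return i['position']+d*(z-i['position'][2])/d[2]
def boxpts(x,y,a,s,z0):
    g=np.array([[i,j,k] for i in(-.5,.5) for j in(-.5,.5) for k in(0,1)])*s
    return R.from_euler('z',a).apply(g)+[x,y,z0]
def hull(uv):
    m=np.zeros((384,512),np.uint8); cv2.fillConvexPoly(m,cv2.convexHull(np.round(uv*16).astype(np.int32)),1,shift=4); return m>0
def fit(masks,s,z0,x0):
    from scipy.optimize import minimize
    infos={c:bot.camera_info(c) for c in masks}
    def cost(p):
        t=0
        for c,m in masks.items():
            h=hull(proj(c,boxpts(*p,s,z0),infos[c])); t-=(h&m).sum()/(h|m).sum()
        return t
    S=np.array([x0]+[np.array(x0)+d for d in([.04,0,0],[0,.04,0],[0,0,.15])])
    r=minimize(cost,x0,method='Nelder-Mead',options=dict(initial_simplex=S,xatol=1e-4,fatol=1e-4)); 
    return r.x,r.fun/len(masks)
E
python3 - <<'E'
from h import *
L=lambda n:np.load(f'm_{n}_0.npy')
b=(.059,.317,.051)
x0=[*ray('top',(211,191),.15)[:2],.1]; print(x0)
print('film both',fit({'top':L('film_box_top'),'side':L('film_box_side')},b,.119,x0))
print('film top',fit({'top':L('film_box_top')},b,.119,x0))
print('film side',fit({'side':L('film_box_side')},b,.119,x0))
n0=[*ray('top',(133,275),.006)[:2],.1]
print('notebook',n0,fit({'top':L('notebook_top')},(.21,.151,.013),0,n0))
for n,u,z in[('jarL',(193,212),.085),('jarR',(232,204),.085),('cup',(208,259),.05),('roll',(279,229),.02)]: print(n,ray('top',u,z))
for n,u,z in[('jarL',(218,232),.06),('jarR',(237,218),.06)]: print(n,ray('side',u,z))
im=cv2.imread('pics/top0.png')[150:330,80:310]; cv2.imwrite('pics/c1.png',cv2.resize(im,None,fx=3.4,fy=3.3,interpolation=cv2.INTER_CUBIC))
E
```

```text
[np.float64(0.5727063242796325), np.float64(0.04441798680758377), 0.1]
film both (array([ 0.57783794,  0.03718847, -0.19527783]), np.float64(-0.8714342654280862))
film top (array([ 0.57654903,  0.03720155, -0.20649788]), np.float64(-0.8442453480358374))
film side (array([ 0.57820336,  0.0409055 , -0.17916647]), np.float64(-0.9023517382413088))
notebook [np.float64(0.4956372683272794), np.float64(0.34965928778807964), 0.1] (array([0.49828688, 0.34341294, 0.22083276]), np.float64(-0.923828125))
jarL [0.56821195 0.11341055 0.085     ]
jarR [ 0.5389234  -0.00544829  0.085     ]
cup [0.42100158 0.13180821 0.05      ]
roll [ 0.42220614 -0.11260677  0.02      ]
jarL [0.58585756 0.12533134 0.06      ]
jarR [0.55969    0.02424123 0.06      ]
```

View pics/c1.png

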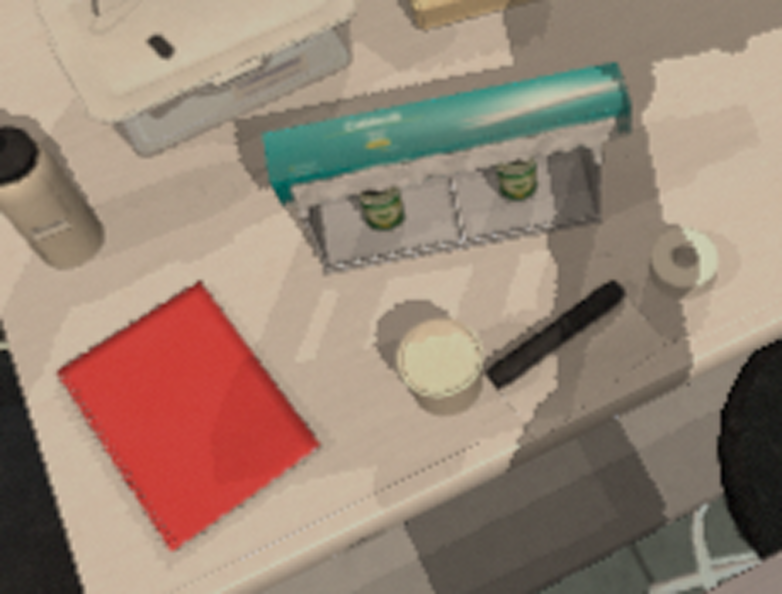

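Run:
```python
from h import *
im=cv2.imread('pics/top0.png')
def poly(P,col): cv2.polylines(im,[np.round(proj('top',P)).astype(int)],True,col,1)
poly([[.37,-.25,0],[.7,-.25,0],[.7,-.42,0],[.37,-.42,0]],(0,0,255))
for z in(.119,.17): poly(boxpts(.5775,.038,-.195,(.059,.317,0),z)[[0,2,6,4]],(255,0,255))
poly(boxpts(.5775,.038,-.195,(.09,.27,0),0)[[0,2,6,4]],(0,255,255))
poly(boxpts(.498,.343,.221,(.21,.151,0),.013)[[0,2,6,4]],(255,255,0))
cv2.imwrite('pics/o1.png',cv2.resize(im[100:330,80:420],None,fx=2.35,fy=2.35))
for u in[(337,143),(338,161),(345,181)]: print(ray('top',u,0))
```

```text
[ 0.64262968 -0.48978946  0.        ]
[ 0.57087324 -0.44547283  0.        ]
[ 0.48675712 -0.41789955  0.        ]
```

View pics/o1.png

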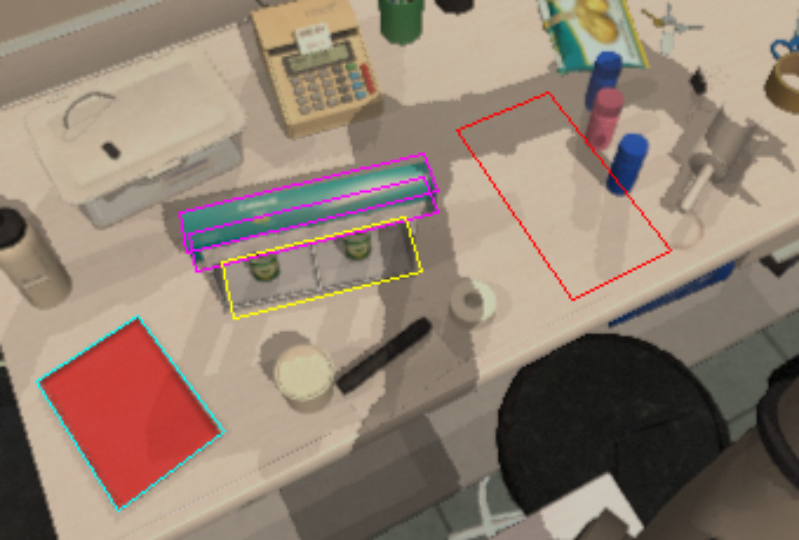

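Call:
carry_out(moves=[[[0,0,0],[0,0,-5],8.5],[[0,0,0],[0,0,-10],8.5]])

```text
t: 0.8
eef_pos: [0.1818, -0.6497, 0.349]
tool_rot: [-0.001, 0.991, 0.136, -0.0]
contact_force: [0.2, -1.3, 0.5]
gripper_width: 0.996
```

Call:
carry_out(moves=[[[0,0,-10],[4.4,-4.3,0],8.5],[[0,0,-20],[8.8,-8.6,0],8.5],[[0,0,-30],[13.2,-12.9,0],8.5],[[0,0,-40],[17.6,-17.2,0],8.5],[[0,0,-50],[22,-21.5,0],8.5]])

```text
t: 1.42
eef_pos: [0.3366, -0.3819, 0.3486]
tool_rot: [0.0, 0.839, 0.544, -0.0]
contact_force: [1.2, -1.3, -0.1]
gripper_width: 0.998
```

```bash
cat >> h.py <<'E'
def togo(pos,ang,quiet=False):
    """turn (deg) and shift (cm) in the tool axes to a tool-down pose; ang = world angle of tool x"""
    o=bot.get_obs(); r=rot(o['tool_rot'])
    t=R.from_euler('z',ang)*R.from_euler('x',np.pi)
    print('t',round(o['t'],2),'at',np.round(o['eef_pos'],4),'turn',np.round(np.degrees((r.inv()*t).as_rotvec()),1),'shift',np.round(r.inv().apply(np.array(pos)-o['eef_pos'])*100,2),'q',np.round(o['q'],2),'F',np.round(o['contact_force'],2),'w',np.round(o['gripper_width'],3))
E
python3 -c "
from h import *
togo([.577,.038,.30],np.pi/2-.195)"
```

```text
t 1.43 at [ 0.3366 -0.3819  0.3486] turn [  0.    0.  -12.9] shift [48.15  4.84  4.84] q [ 0.96  0.13 -0.26  1.8   0.04  1.21  0.27] F [ 1.18 -1.31 -0.14] w 0.998
```

Call:
carry_out(moves=[[[0,0,-4],[5,0.5,0.5],8.5],[[0,0,-8],[10,1,1],8.5],[[0,0,-12.9],[15,1.5,1.5],8.5],[[0,0,-12.9],[20,2,2],8.5],[[0,0,-12.9],[25,2.5,2.5],8.5]])

```text
t: 2.05
eef_pos: [0.4623, -0.165, 0.3235]
tool_rot: [0.0, 0.774, 0.633, 0.0]
contact_force: [1.1, -0.8, 0.2]
gripper_width: 0.998
```

```bash
python3 -c "
from h import *
togo([.577,.038,.30],np.pi/2-.195)"
```

```text
t 2.05 at [ 0.4623 -0.165   0.3235] turn [ 0.   0.  -0.3] shift [22.18  7.19  2.34] q [ 0.66  0.14 -0.49  1.86  0.07  1.16 -0.05] F [ 1.1  -0.82  0.17] w 0.998
```

Call:
carry_out(moves=[[[0,0,0],[5,1.6,0.5],8.5],[[0,0,0],[10,3.2,1],8.5],[[0,0,0],[15,4.8,1.5],8.5],[[0,0,0],[20,6.4,2],8.5],[[0,0,-0.3],[22.2,7.2,2.3],8.5]])

```text
t: 2.68
eef_pos: [0.5771, 0.0405, 0.3002]
tool_rot: [-0.001, 0.771, 0.636, 0.001]
contact_force: [-0.5, -0.6, -0.2]
gripper_width: 0.998
```

Run:
```python
from h import *
togo([.577,.038,.30],np.pi/2-.195)
w=bot.camera_info('wrist'); im=bot.read_camera('wrist')
ds=bot.silhouettes('film_box','wrist')
for d in ds: print(d['score'],d['location'],d['region'].sum())
v=cv2.cvtColor(im,cv2.COLOR_RGB2BGR)
for z,col in((.119,(0,0,255)),(.17,(255,0,255))):
    cv2.polylines(v,[np.round(proj('wrist',boxpts(.5775,.038,-.195,(.059,.317,0),z)[[0,2,6,4]],w)).astype(int)],True,col,1)
cv2.imwrite('pics/w1.png',v)
m=ds[0]['region']; np.save('mw.npy',m)
print(fit({'wrist':m},(.059,.317,.051),.119,[.577,.038,-.195]))
```

```text
t 2.67 at [0.5771 0.0405 0.3002] turn [-0.  -0.1  0.2] shift [-0.25  0.03  0.02] q [ 0.3   0.33 -0.61  1.7   0.2   1.17 -0.55] F [-0.49 -0.63 -0.22] w 0.998
0.86 [259.5, 161.0] 23753
(array([ 0.57732877,  0.04087491, -0.20735447]), np.float64(-0.8883901855176541))
```

View pics/w1.png

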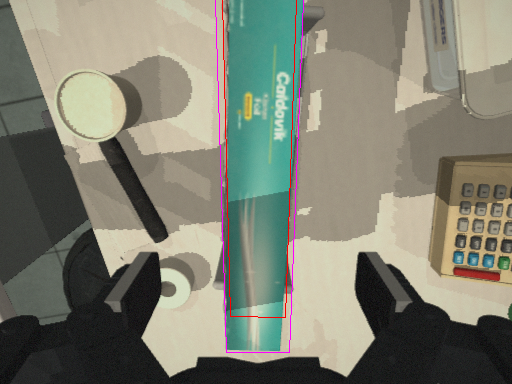

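Call:
carry_out(moves=[[[0,0,1],[0,0,5],8.5],[[0,0,1],[0,0,9],8.5],[[0,0,1],[0,0,12],8.5],[[0,0,1],[0,0,14],8.5],[[0,0,1],[0,0,15.5],8.5]], newtons=30)

```text
t: 3.4
eef_pos: [0.5766, 0.0361, 0.1449]
tool_rot: [0.0, 0.778, 0.628, -0.0]
contact_force: [0.2, -0.2, 0.6]
gripper_width: 0.997
```

Call:
carry_out(moves=[[[0,0,0],[0,0,0.3],8.5],[[0,0,0],[0,0,0.3],6.5],[[0,0,0],[0,0,0.3],5],[[0,0,0],[0,0,0.3],5],[[0,0,0],[0,0,0.3],5]], newtons=30)

```text
t: 4.03
eef_pos: [0.5772, 0.0371, 0.1434]
tool_rot: [0.001, 0.778, 0.628, 0.001]
contact_force: [-0.0, 0.8, 5.7]
gripper_width: 0.616
```

Call:
carry_out(moves=[[[0,0,0],[0,0,0],5],[[0,0,0],[0,0,0],5]])

```text
t: 4.28
eef_pos: [0.5773, 0.0371, 0.1434]
tool_rot: [0.001, 0.778, 0.628, 0.001]
contact_force: [-0.7, -0.1, 5.9]
gripper_width: 0.61
```

Run:
```python
from h import *
togo([.577,.038,.25],np.pi/2-.21)
v=np.hstack([bot.read_camera('wrist')[100:],bot.read_camera('side')[100:]]); save(cv2.resize(v,(800,222)),'w2.png')
```

```text
t 4.28 at [0.5773 0.0371 0.1434] turn [ 0.1 -0.  -0.1] shift [  0.09  -0.02 -10.66] q [ 0.25  0.5  -0.55  1.86  0.33  0.88 -0.67] F [-0.68 -0.09  5.86] w 0.61
```

View pics/w2.png

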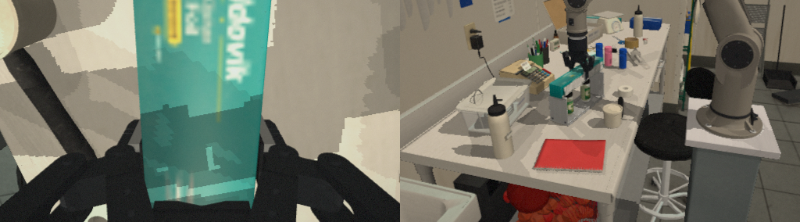

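Call:
carry_out(moves=[[[0,0,0],[0,0,-1],5],[[0,0,0],[0,0,-3],5],[[0,0,0],[0,0,-6],5],[[0,0,0],[0,0,-9],5],[[0,0,0],[0,0,-11],5]])

```text
t: 5.0
eef_pos: [0.5769, 0.0372, 0.2551]
tool_rot: [0.001, 0.778, 0.628, 0.001]
contact_force: [0.5, 0.2, -2.7]
gripper_width: 0.614
```

```bash
python3 -c "
from h import *
togo([.535,-.27,.25],0.); togo([.535,-.27,.25],-np.pi);togo([.535,-.27,.25],np.pi/2-.21)"
```

```text
t 5.0 at [0.5769 0.0372 0.2551] turn [ 0.1 -0.1 77.8] shift [-30.92   2.37   0.5 ] q [ 0.29  0.37 -0.59  1.76  0.23  1.08 -0.59] F [ 0.45  0.22 -2.73] w 0.614
t 5.0 at [0.5769 0.0372 0.2551] turn [ 1.000e-01  1.000e-01 -1.022e+02] shift [-30.92   2.37   0.5 ] q [ 0.29  0.37 -0.59  1.76  0.23  1.08 -0.59] F [ 0.45  0.22 -2.73] w 0.614
t 5.0 at [0.5769 0.0372 0.2551] turn [ 0.1 -0.  -0.1] shift [-30.92   2.37   0.5 ] q [ 0.29  0.37 -0.59  1.76  0.23  1.08 -0.59] F [ 0.45  0.22 -2.73] w 0.614
```

Call:
carry_out(moves=[[[0,0,5],[-2,0.2,0],5],[[0,0,13],[-5,0.4,0],5],[[0,0,22],[-9,0.7,0],5],[[0,0,31],[-13,1,0],5],[[0,0,40],[-17,1.3,0],5]])

```text
t: 5.62
eef_pos: [0.5531, -0.133, 0.2536]
tool_rot: [0.0, 0.947, 0.322, 0.001]
contact_force: [1.6, -0.3, -2.7]
gripper_width: 0.611
```

```bash
python3 -c "
from h import *
togo([.535,-.27,.20],0.)"
```

```text
t 5.62 at [ 0.5531 -0.133   0.2536] turn [ 0.  -0.1 37.6] shift [-9.79  9.75  5.36] q [ 0.45  0.33 -0.4   1.79  0.14  1.06 -0.92] F [ 1.58 -0.3  -2.69] w 0.611
```

Call:
carry_out(moves=[[[0,0,9],[-3,3,0.5],5],[[0,0,18],[-6,6,2],5],[[0,0,27],[-8,8,3.5],5],[[0,0,34],[-9.5,9.5,5],5],[[0,0,37.6],[-9.8,9.8,5.4],5]])

```text
t: 6.25
eef_pos: [0.5349, -0.2713, 0.1982]
tool_rot: [-0.0, 1.0, -0.001, -0.001]
contact_force: [0.0, 0.5, -1.6]
gripper_width: 0.612
```

Run:
```python
from h import *
togo([.535,-.27,.03],0.)
save(np.hstack([bot.read_camera('top')[60:300,120:460],bot.read_camera('side')[60:300,150:400]]),'p1.png')
```

```text
t 6.25 at [ 0.5349 -0.2713  0.1982] turn [-0.   0.1 -0.1] shift [ 0.03 -0.13 16.82] q [ 0.53  0.42 -0.21  1.78  0.1   0.96 -1.3 ] F [ 0.01  0.45 -1.61] w 0.612
```

View pics/p1.png

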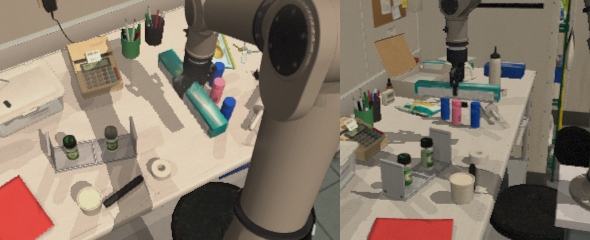

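Call:
carry_out(moves=[[[0,0,0],[0,0,4],5],[[0,0,0],[0,0,9],5],[[0,0,0],[0,0,13],5],[[0,0,0],[0,0,15.5],5],[[0,0,0],[0,0,16.3],5]])

```text
t: 6.98
eef_pos: [0.5359, -0.2685, 0.0347]
tool_rot: [-0.001, 1.0, 0.003, -0.001]
contact_force: [0.2, 0.5, -0.4]
gripper_width: 0.613
```

Call:
carry_out(moves=[[[0,0,0],[0,0,0.3],5],[[0,0,0],[0,0,0.6],5],[[0,0,0],[0,0,0.8],5],[[0,0,0],[0,0,0.9],5],[[0,0,0],[0,0,0.9],5]])

```text
t: 7.6
eef_pos: [0.5361, -0.2696, 0.0265]
tool_rot: [0.0, 1.0, 0.002, 0.0]
contact_force: [0.1, -0.7, -1.4]
gripper_width: 0.61
```

Call:
carry_out(moves=[[[0,0,0],[0,0,0.1],5],[[0,0,0],[0,0,0.2],5],[[0,0,0],[0,0,0.2],5]])

```text
t: 7.98
eef_pos: [0.5361, -0.2695, 0.0245]
tool_rot: [0.0, 1.0, 0.002, 0.0]
contact_force: [-1.3, 0.6, 1.7]
gripper_width: 0.61
```

Call:
carry_out(moves=[[[0,0,0],[0,0,0],5.7],[[0,0,0],[0,0,0],7.5],[[0,0,0],[0,0,0],8.5],[[0,0,0],[0,0,0],8.5],[[0,0,0],[0,0,-1],8.5]])

```text
t: 8.6
eef_pos: [0.5354, -0.2693, 0.034]
tool_rot: [-0.0, 1.0, 0.002, -0.001]
contact_force: [-0.6, 1.1, -0.2]
gripper_width: 0.995
```

Call:
carry_out(moves=[[[0,0,0],[0,0,-2],8.5],[[0,0,0],[0,0,-6],8.5],[[0,0,0],[0,0,-12],8.5],[[0,0,0],[0,0,-18],8.5],[[0,0,0],[0,0,-24],8.5]])

```text
t: 9.22
eef_pos: [0.5358, -0.2693, 0.2782]
tool_rot: [0.0, 1.0, 0.002, 0.001]
contact_force: [0.5, 0.2, -0.2]
gripper_width: 0.995
```

Run:
```python
from h import *
togo([.56,.1,.28],np.pi/2-.21)
for c in('top','side'):
    save(bot.read_camera(c),c+'2.png')
    for l in('jar_a','caddy','film_box'):
        k=0
        for d in bot.silhouettes(l,c):
            m=d['region']; ys,xs=np.nonzero(m)
            print(l,c,round(d['score'],2),np.round(d['location']),m.sum(),xs.min(),xs.max(),ys.min(),ys.max())
            if k==0: np.save(f'n_{l}_{c}.npy',m)
            k+=1
```

```text
t 9.22 at [ 0.5358 -0.2693  0.2782] turn [  0.1  -0.1 -77.7] shift [  2.58 -36.92  -0.2 ] q [ 0.54  0.34 -0.22  1.7   0.08  1.11 -1.28] F [ 0.5   0.23 -0.24] w 0.995
jar_a top 0.7 [233. 196.] 285 225 237 186 210
jar_a top 0.6 [349. 170.] 318 338 355 157 183
jar_a top 0.58 [190. 207.] 320 183 199 195 220
jar_a top 0.58 [333. 149.] 299 329 345 138 163
jar_a top 0.55 [337. 134.] 220 329 344 122 146
caddy top 0.61 [229. 196.] 236 225 236 187 209
film_box top 0.75 [304. 186.] 1817 275 334 144 224
jar_a side 0.93 [236. 212.] 353 232 243 198 230
jar_a side 0.62 [287. 175.] 232 281 290 162 186
jar_a side 0.53 [215. 228.] 346 207 222 213 248
jar_a side 0.51 [265. 169.] 202 262 271 160 183
jar_a side 0.49 [258. 166.] 219 251 259 155 179
caddy side 0.66 [230. 233.] 2028 190 261 189 259
film_box side 0.77 [279. 192.] 1083 227 308 182 206
```

Run:
```python
from h import *
from scipy.optimize import least_squares
t=np.linspace(0,2*np.pi,40)
def bb(c,p,i):
    P=np.concatenate([np.c_[p[0]+.02*np.cos(t),p[1]+.02*np.sin(t),0*t+z] for z in(.004,.109)]); u=proj(c,P,i); return np.r_[u.min(0),u.max(0)]
I={c:bot.camera_info(c) for c in('top','side')}
J={'L':dict(top=[183,195,199,220],side=[207,213,222,248]),'R':dict(top=[225,186,237,210],side=[232,198,243,230])}
for n,B in J.items():
    for cs in(['top'],['side'],['top','side']):
        r=least_squares(lambda p:np.concatenate([bb(c,p,I[c])-np.array(B[c]) for c in cs]),[.57,.05],loss='soft_l1'); print(n,cs,r.x.round(4),r.fun.round(1))
im=cv2.imread('pics/top2.png'); cv2.imwrite('pics/c3.png',cv2.resize(im[140:290,80:350],None,fx=2.9,fy=2.9,interpolation=cv2.INTER_CUBIC))
```

```text
L ['top'] [0.6005 0.1097] [-0.6 -1.1  0.6  1.1]
L ['side'] [0.6018 0.1128] [-0.1 -1.   0.1  0.7]
L ['top', 'side'] [0.6021 0.1103] [-0.9 -1.4  0.3  0.8  0.1 -1.3  0.3  0.3]
R ['top'] [ 0.5741 -0.0186] [-0.9 -1.6  1.   1.6]
R ['side'] [ 0.5695 -0.0113] [-1.1 -1.2  1.2  0.8]
R ['top', 'side'] [ 0.5717 -0.0165] [-1.2 -0.8  0.7  2.4 -1.2 -1.9  1.1 -0. ]
```

View pics/c3.png

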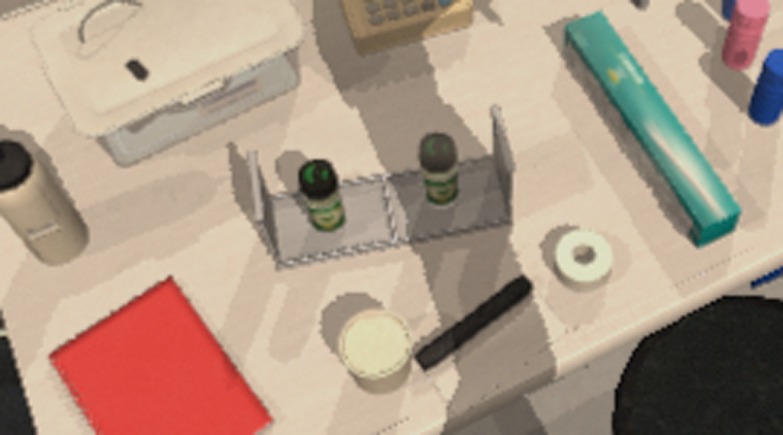

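Call:
carry_out(moves=[[[0,0,-10],[0.4,-5.5,0],8.5],[[0,0,-20],[0.8,-11,0],8.5],[[0,0,-30],[1.2,-16.5,0],8.5],[[0,0,-40],[1.6,-22,0],8.5],[[0,0,-50],[2,-27,0],8.5]])

```text
t: 10.25
eef_pos: [0.5542, 0.0026, 0.2732]
tool_rot: [-0.001, 0.904, 0.427, -0.001]
contact_force: [-0.1, -0.5, 0.1]
gripper_width: 0.998
```

```bash
python3 -c "
from h import *
togo([.602,.111,.25],np.pi/2-.22)"
```

```text
t 10.25 at [0.5542 0.0026 0.2732] turn [ -0.1   0.  -26.8] shift [11.41 -3.18  2.31] q [ 0.29  0.3  -0.5   1.79  0.16  1.1  -0.95] F [-0.08 -0.54  0.08] w 0.998
```

Call:
carry_out(moves=[[[0,0,-9],[4,-1.1,0.8],8.5],[[0,0,-18],[8,-2.2,1.6],8.5],[[0,0,-26.8],[11.4,-3.2,2.3],8.5],[[0,0,-26.8],[11.4,-3.2,2.3],8.5]])

```text
t: 10.75
eef_pos: [0.6025, 0.112, 0.2492]
tool_rot: [-0.002, 0.781, 0.625, -0.001]
contact_force: [-1.1, -0.3, 0.1]
gripper_width: 0.995
```

Run:
```python
from h import *
togo([.602,.111,.25],np.pi/2-.22)
w=bot.camera_info('wrist'); v=cv2.cvtColor(bot.read_camera('wrist'),cv2.COLOR_RGB2BGR)
t=np.linspace(0,2*np.pi,40)
for x,y in((.602,.111),(.572,-.016)):
  for z,col in((.109,(0,0,255)),(.004,(255,0,255))):
    cv2.polylines(v,[np.round(proj('wrist',np.c_[x+.02*np.cos(t),y+.02*np.sin(t),0*t+z],w)).astype(int)],True,col,1)
cv2.imwrite('pics/w4.png',v)
for d in bot.silhouettes('jar_a','wrist'):
    ys,xs=np.nonzero(d['region']); print(d['score'],d['location'],xs.min(),xs.max(),ys.min(),ys.max())
```

```text
t 10.75 at [0.6025 0.112  0.2492] turn [-0.2 -0.1 -0. ] shift [-0.11 -0.02 -0.08] q [ 0.17  0.44 -0.6   1.68  0.27  1.11 -0.73] F [-1.13 -0.27  0.15] w 0.995
0.94 [258.2, 171.9] 234 281 142 207
0.6 [257.3, 293.0] 238 279 250 335
```

View pics/w4.png

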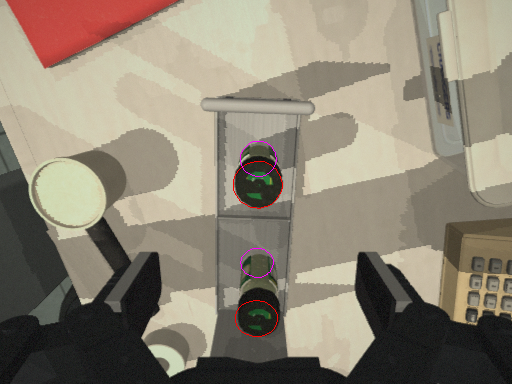

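Call:
carry_out(moves=[[[0,0,0],[0,0,4],8.5],[[0,0,0],[0,0,9],8.5],[[0,0,0],[0,0,13],8.5],[[0,0,0],[0,0,16],8.5],[[0,0,0],[0,0,16.9],8.5]], newtons=40)

```text
t: 11.48
eef_pos: [0.6019, 0.1064, 0.0803]
tool_rot: [-0.0, 0.783, 0.622, -0.002]
contact_force: [-0.2, -0.8, 0.5]
gripper_width: 0.999
```

Call:
carry_out(moves=[[[0,0,0],[0,0,0],6.5],[[0,0,0],[0,0,0],5],[[0,0,0],[0,0,0],3],[[0,0,0],[0,0,0],3],[[0,0,0],[0,0,0],3]], newtons=40)

```text
t: 12.1
eef_pos: [0.604, 0.109, 0.0838]
tool_rot: [0.001, 0.782, 0.623, 0.001]
contact_force: [-2.1, -0.6, 7.0]
gripper_width: 0.465
```

Call:
carry_out(moves=[[[0,0,0],[0,0,0],3],[[0,0,0],[0,0,0],3],[[0,0,0],[0,0,0],3]])

```text
t: 12.48
eef_pos: [0.604, 0.109, 0.0839]
tool_rot: [0.001, 0.782, 0.623, 0.001]
contact_force: [-2.5, -0.6, 6.4]
gripper_width: 0.466
```

Call:
carry_out(moves=[[[0,0,0],[0,0,-1],3],[[0,0,0],[0,0,-4],3],[[0,0,0],[0,0,-8],3],[[0,0,0],[0,0,-12],3],[[0,0,0],[0,0,-14],3]])

```text
t: 13.1
eef_pos: [0.6042, 0.109, 0.2251]
tool_rot: [0.001, 0.782, 0.623, 0.002]
contact_force: [0.9, -0.5, -1.4]
gripper_width: 0.469
```

Call:
carry_out(moves=[[[0,0,0],[0,0,0],3],[[0,0,0],[0,0,0],3],[[0,0,0],[0,0,0],3],[[0,0,0],[0,0,0],3]])

```text
t: 13.6
eef_pos: [0.6028, 0.1085, 0.2212]
tool_rot: [-0.0, 0.782, 0.623, -0.001]
contact_force: [-1.2, 0.0, -1.1]
gripper_width: 0.467
```

Call:
carry_out(moves=[[[0,0,0],[0,0,0],3]])

```text
t: 13.72
eef_pos: [0.6031, 0.1087, 0.2218]
tool_rot: [-0.0, 0.782, 0.623, -0.0]
contact_force: [0.1, 0.2, -0.7]
gripper_width: 0.462
```

Call:
carry_out(moves=[[[0,0,0],[0,0,0],3]])

```text
t: 13.85
eef_pos: [0.6032, 0.1087, 0.2222]
tool_rot: [-0.0, 0.782, 0.623, -0.0]
contact_force: [0.5, 0.5, -0.5]
gripper_width: 0.467
```

Run:
```python
from h import *
togo([.602,.111,.25],np.pi/2-.22)
o=bot.get_obs(); print(o['joint_torque'].round(2))
save(np.hstack([bot.read_camera('wrist')[100:],bot.read_camera('side')[100:]])[:,:],'w5.png')
```

```text
t 13.85 at [0.6032 0.1087 0.2222] turn [-0.   0.  -0.4] shift [ 0.2  -0.17 -2.78] q [ 0.16  0.47 -0.59  1.71  0.29  1.06 -0.75] F [ 0.51  0.53 -0.53] w 0.467
[-0.000e+00 -5.392e+01 -6.870e+00 -2.662e+01  1.000e-02  0.000e+00
 -0.000e+00]
```

Call:
carry_out(moves=[[[0,0,0],[0,0,3],3],[[0,0,0],[0,0,7],3],[[0,0,0],[0,0,10.5],3],[[0,0,0],[0,0,12.5],3],[[0,0,0],[0,0,13.2],3]])

```text
t: 14.58
eef_pos: [0.603, 0.1086, 0.0895]
tool_rot: [-0.0, 0.782, 0.623, -0.0]
contact_force: [0.3, 0.6, -0.9]
gripper_width: 0.466
```

Call:
carry_out(moves=[[[0,0,0],[0,0,0.2],3],[[0,0,0],[0,0,0.4],3],[[0,0,0],[0,0,0.5],3],[[0,0,0],[0,0,0.5],3]])

```text
t: 15.08
eef_pos: [0.6035, 0.1087, 0.0858]
tool_rot: [0.0, 0.782, 0.623, 0.0]
contact_force: [-0.2, -0.5, -0.1]
gripper_width: 0.466
```

Call:
carry_out(moves=[[[0,0,0],[0,0,0.1],3],[[0,0,0],[0,0,0.2],3],[[0,0,0],[0,0,0.3],3],[[0,0,0],[0,0,0.3],3]])

```text
t: 15.58
eef_pos: [0.6035, 0.1091, 0.0838]
tool_rot: [0.0, 0.782, 0.623, 0.0]
contact_force: [-4.3, -0.7, 10.9]
gripper_width: 0.464
```

Call:
carry_out(moves=[[[0,0,0],[0,0,-0.1],3],[[0,0,0],[0,0,-0.1],4.6],[[0,0,0],[0,0,-0.1],6],[[0,0,0],[0,0,-0.1],7.5],[[0,0,0],[0,0,-0.1],8.5]])

```text
t: 16.2
eef_pos: [0.6033, 0.1087, 0.0832]
tool_rot: [-0.0, 0.782, 0.623, -0.0]
contact_force: [-0.4, 0.8, -0.8]
gripper_width: 0.994
```

Call:
carry_out(moves=[[[0,0,0],[0,0,0],8.5],[[0,0,0],[0,0,-3],8.5],[[0,0,0],[0,0,-8],8.5],[[0,0,0],[0,0,-13],8.5],[[0,0,0],[0,0,-17],8.5]])

```text
t: 16.82
eef_pos: [0.6035, 0.1089, 0.2556]
tool_rot: [0.0, 0.782, 0.623, 0.001]
contact_force: [1.0, 1.3, -0.7]
gripper_width: 0.995
```

Run:
```python
from h import *
togo([.572,-.016,.25],np.pi/2-.22)
w=bot.camera_info('wrist'); v=cv2.cvtColor(bot.read_camera('wrist'),cv2.COLOR_RGB2BGR)
t=np.linspace(0,2*np.pi,40)
for x,y in((.602,.111),(.572,-.016)):
  for z,col in((.109,(0,0,255)),(.004,(255,0,255))):
    cv2.polylines(v,[np.round(proj('wrist',np.c_[x+.02*np.cos(t),y+.02*np.sin(t),0*t+z],w)).astype(int)],True,col,1)
cv2.imwrite('pics/w6.png',v)
```

```text
t 16.82 at [0.6035 0.1089 0.2556] turn [ 0.1 -0.  -0.4] shift [-12.88  -0.27   0.55] q [ 0.17  0.43 -0.61  1.67  0.27  1.12 -0.73] F [ 0.99  1.34 -0.71] w 0.995
```

View pics/w6.png

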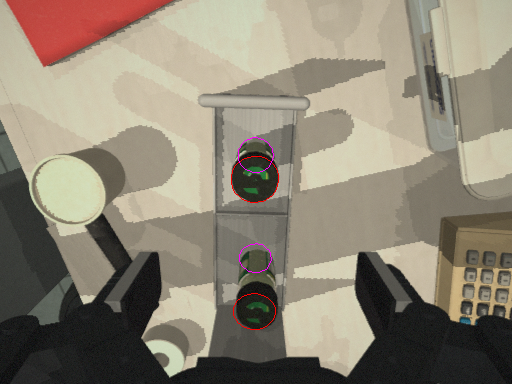

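Call:
carry_out(moves=[[[0,0,-0.4],[-4.5,-0.1,0],8.5],[[0,0,-0.4],[-9,-0.2,0.2],8.5],[[0,0,-0.4],[-12.2,-0.3,0.5],8.5],[[0,0,-0.4],[-12.9,-0.3,0.6],8.5],[[0,0,-0.4],[-12.9,-0.3,0.6],8.5]])

```text
t: 17.5
eef_pos: [0.5715, -0.0159, 0.2473]
tool_rot: [-0.0, 0.78, 0.625, 0.0]
contact_force: [-0.9, 0.2, -0.4]
gripper_width: 0.996
```

```bash
python3 -c "
from h import *
togo([.572,-.016,.08],np.pi/2-.22)"
```

```text
t 17.5 at [ 0.5715 -0.0159  0.2473] turn [ 0. -0.  0.] shift [-1.000e-02  5.000e-02  1.673e+01] q [ 0.39  0.37 -0.59  1.78  0.23  1.06 -0.5 ] F [-0.89  0.19 -0.37] w 0.996
```

Call:
carry_out(moves=[[[0,0,0],[0,0,4],8.5],[[0,0,0],[0,0,9],8.5],[[0,0,0],[0,0,13],8.5],[[0,0,0],[0,0,16],8.5],[[0,0,0],[0,0,16.7],8.5]], newtons=40)

```text
t: 18.12
eef_pos: [0.5705, -0.0142, 0.0786]
tool_rot: [-0.001, 0.779, 0.627, -0.001]
contact_force: [0.3, -0.8, 0.5]
gripper_width: 0.996
```

Call:
carry_out(moves=[[[0,0,0],[0,0,0],6.5],[[0,0,0],[0,0,0],5],[[0,0,0],[0,0,0],3],[[0,0,0],[0,0,0],3],[[0,0,0],[0,0,0],3]])

```text
t: 18.75
eef_pos: [0.5727, -0.0162, 0.0818]
tool_rot: [0.001, 0.78, 0.625, 0.001]
contact_force: [0.6, 0.0, 6.2]
gripper_width: 0.463
```

Call:
carry_out(moves=[[[0,0,0],[0,0,0],3],[[0,0,0],[0,0,0],3],[[0,0,0],[0,0,0],3]])

```text
t: 19.12
eef_pos: [0.5728, -0.0162, 0.0818]
tool_rot: [0.001, 0.78, 0.625, 0.001]
contact_force: [0.7, 0.1, 6.2]
gripper_width: 0.466
```

Call:
carry_out(moves=[[[0,0,0],[0,0,-1],3],[[0,0,0],[0,0,-4],3],[[0,0,0],[0,0,-8],3],[[0,0,0],[0,0,-12],3],[[0,0,0],[0,0,-14],3]])

```text
t: 19.75
eef_pos: [0.5716, -0.0163, 0.2227]
tool_rot: [0.001, 0.78, 0.625, 0.001]
contact_force: [0.2, 0.0, -3.1]
gripper_width: 0.463
```

Call:
carry_out(moves=[[[0,0,0],[0,0,0],3],[[0,0,0],[0,0,0],3],[[0,0,0],[0,0,0],3],[[0,0,0],[0,0,0],3]])

```text
t: 20.25
eef_pos: [0.5709, -0.0164, 0.2194]
tool_rot: [-0.001, 0.78, 0.625, -0.001]
contact_force: [-0.6, 0.3, -2.3]
gripper_width: 0.469
```

Call:
carry_out(moves=[[[0,0,0],[0,0,0],3]])

```text
t: 20.38
eef_pos: [0.5712, -0.0163, 0.2198]
tool_rot: [-0.0, 0.78, 0.625, -0.0]
contact_force: [-0.2, -0.0, -3.1]
gripper_width: 0.467
```

Call:
carry_out(moves=[[[0,0,0],[0,0,0],3]])

```text
t: 20.5
eef_pos: [0.5714, -0.0163, 0.2201]
tool_rot: [-0.0, 0.78, 0.625, -0.0]
contact_force: [0.3, -0.5, -3.4]
gripper_width: 0.467
```

```bash
python3 -c "
from h import *
togo([.498,.343,.25],np.pi/2-.22)"
```

```text
t 20.5 at [ 0.5714 -0.0163  0.2201] turn [-0. -0.  0.] shift [ 33.48 -14.98  -2.98] q [ 0.38  0.4  -0.59  1.81  0.26  1.01 -0.52] F [ 0.3  -0.48 -3.36] w 0.467
```

Call:
carry_out(moves=[[[0,0,0],[0.5,-0.2,-2],3],[[0,0,0],[3,-1.3,-3.5],3],[[0,0,0],[7,-3.1,-4],3],[[0,0,0],[11,-4.9,-4],3],[[0,0,0],[15,-6.7,-4],3]])

```text
t: 21.12
eef_pos: [0.5386, 0.1466, 0.2622]
tool_rot: [0.001, 0.78, 0.626, 0.001]
contact_force: [0.2, 0.3, -2.4]
gripper_width: 0.465
```

Call:
carry_out(moves=[[[0,0,0],[4,-1.8,0],3],[[0,0,0],[8,-3.6,0],3],[[0,0,0],[12,-5.4,0],3],[[0,0,0],[15,-6.7,0],3],[[0,0,0],[17,-7.6,0],3]])

```text
t: 21.75
eef_pos: [0.5006, 0.3299, 0.2621]
tool_rot: [-0.0, 0.78, 0.626, 0.001]
contact_force: [0.8, 0.3, -3.2]
gripper_width: 0.46
```

```bash
python3 -c "
from h import *
togo([.498,.343,.18],np.pi/2-.22)"
```

```text
t 21.75 at [0.5006 0.3299 0.2621] turn [ 0.  -0.1  0.2] shift [ 1.21 -0.55  8.21] q [-0.16  0.43 -0.7   1.69  0.3   1.13 -1.16] F [ 0.75  0.27 -3.18] w 0.46
```

Call:
carry_out(moves=[[[0,0,0],[0.6,-0.3,2],3],[[0,0,0],[1.1,-0.5,4.5],3],[[0,0,0],[1.1,-0.5,6.8],3],[[0,0,0],[1.1,-0.5,8],3],[[0,0,0],[1.1,-0.5,8.2],3]])

```text
t: 22.38
eef_pos: [0.4989, 0.3379, 0.1774]
tool_rot: [0.0, 0.781, 0.625, -0.001]
contact_force: [-1.2, 1.0, -1.7]
gripper_width: 0.469
```

Call:
carry_out(moves=[[[0,0,0],[0,0,0],3],[[0,0,0],[0,0,0],3],[[0,0,0],[0,0,0],3],[[0,0,0],[0,0,0],3],[[0,0,0],[0,0,0],3]])

```text
t: 23.0
eef_pos: [0.499, 0.3389, 0.1784]
tool_rot: [0.0, 0.78, 0.625, 0.0]
contact_force: [0.0, -0.6, -2.3]
gripper_width: 0.469
```

Run:
```python
from h import *
togo([.498,.343,.18],np.pi/2-.22)
save(np.vstack([bot.read_camera('side')[100:],bot.read_camera('top')[100:]]),'f1.png')
```

```text
t 23.0 at [0.499  0.3389 0.1784] turn [ 0. -0.  0.] shift [ 0.37 -0.19 -0.16] q [-0.21  0.52 -0.66  1.76  0.37  0.99 -1.23] F [ 0.03 -0.61 -2.34] w 0.469
```

View pics/f1.png

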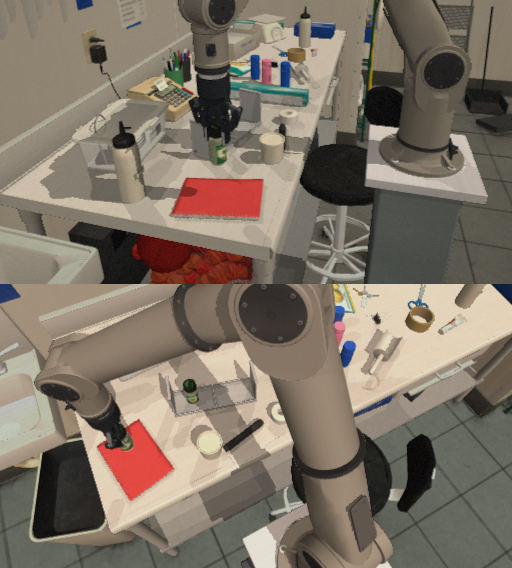

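```bash
python3 -c "
from h import *
togo([.498,.343,.18],np.pi/2-.22); print(bot.hand_in())"
```

```text
t 23.1 at [0.499  0.3389 0.1783] turn [0. 0. 0.] shift [ 0.38 -0.18 -0.17] q [-0.21  0.52 -0.66  1.76  0.37  0.99 -1.23] F [ 0.8   0.37 -2.61] w 0.461
the job is handed in; nothing more can be done
None
```

The job is done and handed in at 23.1 s. The gripper is holding the heavier jar, the right one, upright and still above the middle of the notebook.

- **Film box:** I laid it flat on the bare table to the right, at about (0.536, -0.27). The pictures show it clear of the caddy and the notebook.
- **Weighing:** The left jar read about 0.9 N and went back into its compartment. The right jar read about 3 N. Single readings scattered by about ±0.5 N, but the gap between the two is clear.
- **Final pose:** The jar's underside is at about z = 0.10, which is about 9 cm above the notebook's top. It is about 4 mm from the measured centre of the notebook. The finger opening of about 39–40 mm matches the jar.
- **Last pictures:** The lighter jar stands upright in the left compartment. The cup and label roll look to be where they were, and nothing has fallen over.
- **Forces:** The highest contact force in the reports was about 11–12 N, when the left jar was set back down. I backed off 1 mm before opening the fingers.
- **One mismatch:** The box measured about 52 mm between the pads, not the 59 mm in the description. I took the difference to be the cutter strip along its edge, and the grasp held throughout.

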